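# Pack the bench pin with the strip that fits

## Robot

A 6-joint arm with a two-finger parallel gripper is mounted at the origin on the work surface. World frame = base frame: x ahead of the robot, y to its left, z up, the work surface at z = 0. Lengths are in m, angles in rad, forces in N, time in s.
With the tool pointing down it reaches from about 0.325 to 0.85 m from the base axis. Payload 15.5 kg.
Tool frame: the origin (TCP) lies at the very end of the fingers, on their centre line; the grasp point (between the pads) lies 19 mm behind it; z points along the fingers, y is the direction in which the jaws open and shut (so a half turn about z gives the same grasp; the last joint's range is limited). The gripper opens to 91 mm and grips with 3 to 60 N. Pads are 32 mm wide; open, the fingers measure 118 mm over their backs; the gripper's body (76 mm by 178 mm) begins 60 mm behind the grasp point.
Start: joints at [1.163, 0.494, 1.345, -0, 1.302, -0.096], TCP at [0.192, 0.595, 0.214] pointing down, gripper open.
Joint ranges: [-2.91, 2.91], [-0.82, 2.16], [0.22, 2.67], [-1.22, 4.37], [0.12, 2.79], [-3.08, 3.08]. Speed limits (rad/s): [1.89, 1.89, 2.57, 3.01, 3.01, 3.01].

## Interface

Orientations are given as a unit quaternion [w, x, y, z].
In Python, from workcell import telemetry, imaging, workorder gives the robot as it stands.
- The arm moves only by the tool apply_moves, never from a script. Its argument "targets" is a list that holds one entry, the list of rows, each a list of 7 numbers: the shift along the tool's x, y, z in cm, then the turn, a rotation vector about the tool's x, y, z in degrees, then the gripper command: -1 is fully open, 1 is shut, values between are in proportion. A call has 1 to 5 rows; each row shifts and turns the pose as measured when the row begins, along the tool's axes as they then stand; what a row does not reach is not made up. A row lasts 1/8 s, in which the tool goes at most 62.5 mm and 10.7 degrees, less where a joint would pass 70% of its speed; a pose out of reach is approached as far as the arm can. A call with a gripper value outside its range is refused whole. The fingers move at their own pace and stop on an object; the grip force is fixed at half the most. Time passes only in rows, so rows that do not move let the fingers close. It gives the time, the measured TCP pose, the force and the opening at its end, in the units of the state.
- telemetry.sense(): the state, without advancing time (a new reading comes with each control period).
- imaging.capture(name): name is "side" or "top"; returns a dict with "image" (384x512x3 uint8, red, green, blue), "range_z" (384x512 float32, m along the optical axis (not along the pixel's ray), 0 where there is no reading), "K" (3x3 intrinsics, pixels), "pose" (4x4, takes a point from camera to world coordinates). Camera axes: x right, y up, looking along -z (the intrinsics and any distortion apply to the point x, -y, -z); pixel columns grow to the right and rows downward; lengths in m; the calibration is good to about 2 mm. A picture is of the moment at which its call begins.
- workorder.finish_job(): hands the job in, once; it reports no verdict.
The state is a dict: "clock": time; "joint_pos": joint angles; "qvel": joint speeds; "tau": joint torques, N m; "position": TCP position; "tool_rot": TCP orientation; "force": force on the tool from outside, world axes, zero at the start; "ft_torque": the same for the moment, N m; "width": finger opening in m.
Only numpy, scipy, OpenCV 4.12 (cv2) and the standard library are available. Lean on these libraries where they do the work, as an engineer would, in place of code of your own. Each camera call takes 0.05 s, during which the arm holds its last target. There are 200 camera calls.

## Task

The jeweller's bench pin needs support from below before sawing: try the three aluminium packing strips in the gap between the bench and the pin, and leave in place the thickest one that slides in. It should lie flat on the bench, straight and central under the front of the pin, with about 40 mm of its length under the pin and the rest sticking out in front. Do not force the pin out of place, and leave the other two strips lying flat on the bench well clear of the pin.

Things in the scene. Friction and masses are not known exactly. Their poses are not given: they have to be found in the camera images.
- strip12_mid (a point): centre (half-way up) of the thinnest of three plain aluminium packing strips: flat bar 110 long (its x axis) x 30 wide (y) x 12 mm thick (z), square ends, 110 g or so, lying flat on the bench. The strips differ only in thickness. It may be used either end first.
- strip16_mid (a point): centre (half-way up) of the middle one of three plain aluminium packing strips: flat bar 110 long (its x axis) x 30 wide (y) x 16 mm thick (z), square ends, 145 g or so, lying flat on the bench. The strips differ only in thickness. It may be used either end first.
- strip20_mid (a point): centre (half-way up) of the thickest of three plain aluminium packing strips: flat bar 110 long (its x axis) x 30 wide (y) x 20 mm thick (z), square ends, 180 g or so, lying flat on the bench. The strips differ only in thickness. It may be used either end first.
- pin_edge (a point): middle of the lower front edge of the bench pin, a level hardwood board 90 mm wide, 16 mm thick, over the bench. Its height is the gap under the pin (13 to 24 mm, new each time). x axis: level, square to the front edge, in under the pin; y: along the edge; z up. A saw notch 16 mm wide, 36 mm deep is cut in the front here. The pin is clamped: it does not give to a push of 15 N.
- bracket: the fixed steel bracket that holds the pin from the back; the pin's front faces roughly to the robot. Origin: on the bench right below the pin's front edge middle, same axes as pin_edge. Its foot begins 100 mm behind the edge (open under the pin up to there); two posts with brass wing nuts stand 128 mm behind it, up to 83 mm high.

How it is judged:
At the end, for the whole second after the job is handed in: One strip is under the pin, 30 to 85 mm in past the front edge, its middle within 18 mm of the pin's centre line, within 15 degrees of straight, with at most 5 mm of play. The other two strips' centres are over 90 mm from the middle of that edge. All three lie flat on the bench (((height (world z) of pin_edge between 0.011 and 0.017 m and x of strip12_mid in the frame of pin_edge between -0.025 and 0.03 m and y of strip12_mid in the frame of pin_edge between -0.018 and 0.018 m and angle between the x axis of strip12_mid and the x axis of pin_edge, either way round below 0.26 rad and horizontal distance between each of strip16_mid, strip20_mid and pin_edge above 0.09 m) or (height (world z) of pin_edge between 0.015 and 0.021 m and x of strip16_mid in the frame of pin_edge between -0.025 and 0.03 m and y of strip16_mid in the frame of pin_edge between -0.018 and 0.018 m and angle between the x axis of strip16_mid and the x axis of pin_edge, either way round below 0.26 rad and horizontal distance between each of strip12_mid, strip20_mid and pin_edge above 0.09 m) or (height (world z) of pin_edge between 0.019 and 0.025 m and x of strip20_mid in the frame of pin_edge between -0.025 and 0.03 m and y of strip20_mid in the frame of pin_edge between -0.018 and 0.018 m and angle between the x axis of strip20_mid and the x axis of pin_edge, either way round below 0.26 rad and horizontal distance between each of strip12_mid, strip16_mid and pin_edge above 0.09 m)) and height (world z) of strip12_mid between 0.003 and 0.009 m and height (world z) of strip16_mid between 0.005 and 0.011 m and height (world z) of strip20_mid between 0.007 and 0.013 m); the robot touches nothing.
It fails at once if the bench pin is forced up or down by more than 2 mm (distance of pin_edge from where it was at the start of the episode above 0.002 m).
It also fails if it takes over 72 s, if anything falls off the work surface, if the arm or the gripper's body presses on something with over 40 N, if the wrist force passes 120 N, or if a joint passes its speed limit or range.

## Working session

There is one attempt and no reset: what is moved stays moved. The work goes in short steps, Python scripts to look and compute and a tool call to move; the robot and the scene stay as the last step left them, time stands still between calls to the robot, and variables do not carry over. Pictures are saved under pics/ and viewed, about 8 in all and at most 12, crops included, and the job is handed in when it is done.

Besides the shell and the picture viewer there is one more tool, called after "Emit:" as name([rows], argument=value, ...), one row to a line, values as JSON. apply_moves: Moves the arm, as the interface text tells. Its arguments: {"type":"object","properties":{"targets":{"type":"array","items":{"type":"array","items":{"type":"array","items":{"type":"number"}}}}},"required":["targets"]}

```bash
mkdir -p pics; ls; python3 - <<'E'
from workcell import telemetry, imaging
import cv2,numpy as np
print(telemetry.sense())
for n in("side","top"):
    c=imaging.capture(n); np.savez(f"pics/{n}0.npz",**c)
    print(n,c["K"].tolist(),c["pose"].round(3).tolist())
    cv2.imwrite(f"pics/{n}0.png",c["image"][:,:,::-1])
E
```

```text
pics
{'clock': 0.0, 'joint_pos': array([ 1.16252100e+00,  4.94148036e-01,  1.34613149e+00,  1.82431115e-05,
        1.30249197e+00, -9.55214314e-02]), 'qvel': array([-4.14594560e-04,  5.69641179e-06,  1.56366839e-03,  2.25404086e-03,
       -1.17058335e-03, -2.37390267e-04]), 'tau': array([-2.96053622e-03, -8.78826785e+01, -3.81852221e+01,  7.05326046e-02,
        5.34263067e-02, -1.36052586e-04]), 'position': array([0.19215376, 0.59433302, 0.21336   ]), 'tool_rot': array([-1.55424758e-04,  1.55742757e-01,  9.87797472e-01, -5.68625819e-04]), 'force': array([-0.35561406,  0.31337647, -0.50548424]), 'ft_torque': array([-0.03078817,  0.03627728,  0.02567674]), 'width': 0.09120867409896932}
side [[466.9763929670642, 0.0, 250.0741554336702], [0.0, 466.9763929670642, 185.23782840953413], [0.0, 0.0, 1.0]] [[0.863, 0.241, -0.444, 0.098], [-0.505, 0.415, -0.757, -0.727], [0.002, 0.877, 0.48, 0.558], [0.0, 0.0, 0.0, 1.0]]
top [[370.79115337619385, 0.0, 254.9445505685651], [0.0, 370.79115337619385, 188.30020230292365], [0.0, 0.0, 1.0]] [[0.009, 0.997, -0.083, 0.504], [-1.0, 0.008, -0.013, 0.049], [-0.013, 0.083, 0.996, 0.894], [0.0, 0.0, 0.0, 1.0]]
```

View pics/top0.png

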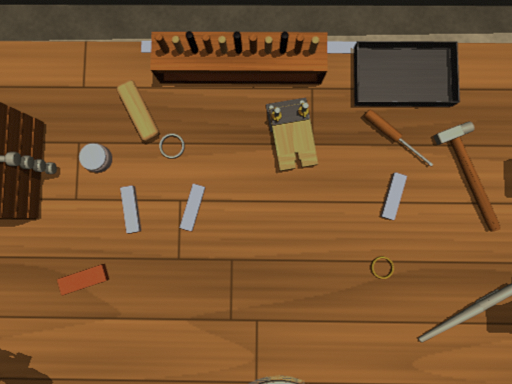

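View pics/side0.png

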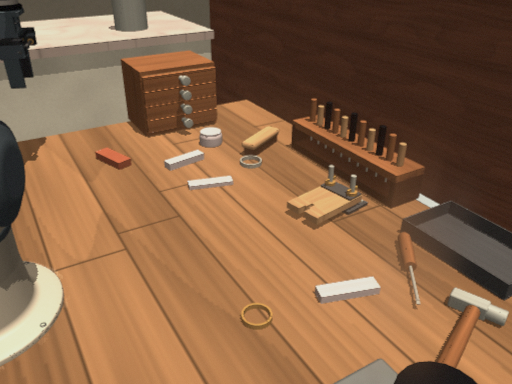

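The top view shows the strips at about (130,209), (192,207) and (394,196). The pin's front edge runs from (279,170) to (317,165), and its bracket is behind it. Next I'll measure these with the depth data.

```bash
cat > h.py <<'E'
import numpy as np,cv2
def cloud(c):
    K=c["K"];d=c["range_z"].astype(float);v,u=np.indices(d.shape)
    p=np.stack([(u-K[0,2])/K[0,0]*d,-(v-K[1,2])/K[1,1]*d,-d],-1)
    return p@c["pose"][:3,:3].T+c["pose"][:3,3]
def rect(P): # metric min-area rect: centre, long, short, angle of long axis (deg)
    (c,(w,h),a)=cv2.minAreaRect((P[:,:2]*1000).astype(np.float32))
    if w<h: w,h,a=h,w,a+90
    return np.round(c,1),round(w,1),round(h,1),round((a+90)%180-90,1)
def blob(c,P,u,v,r=35):
    """coloured-like-seed connected region above bench around pixel"""
    hsv=cv2.cvtColor(c["image"],cv2.COLOR_RGB2HSV)
    m=((hsv[...,1]<60)&(hsv[...,2]>110)&(P[...,2]<.06)).astype(np.uint8)
    n,l=cv2.connectedComponents(m)
    return l==l[v,u]
E
python3 - <<'E'
from h import *
S=dict(np.load("pics/side0.npz"));T=dict(np.load("pics/top0.npz"))
for n,c,seeds in(("top",T,[(130,209),(192,207),(394,196)]),("side",S,[(185,160),(211,183),(348,291)])):
    P=cloud(c)
    for u,v in seeds:
        m=blob(c,P,u,v); k=np.uint8(m)
        ring=(cv2.dilate(k,np.ones((13,13)))-cv2.dilate(k,np.ones((7,7))))>0
        z=P[m][:,2]; b=np.median(P[ring][:,2])
        top=np.median(cv2.erode(k,np.ones((3,3)))[...,None]*0+0) 
        print(n,(u,v),m.sum(),rect(P[m]),"ztop",np.percentile(z,[50,80,90]).round(4),"bench",b.round(4))
P=cloud(T)
sub=np.zeros(P.shape[:2],bool);sub[110:178,262:325]=1
z=P[...,2]
m=sub&(z>.02)&(z<.055)
print("pin",m.sum(),rect(P[m]),np.percentile(z[m],[5,25,50,75,95]).round(4),"bench",np.median(z[178:190,270:325]).round(4), np.median(z[130:165,325:340]).round(4))
for u,v in[(279,170),(280,168),(317,165),(316,163),(295,150)]: print((u,v),P[v,u].round(4))
np.set_printoptions(linewidth=250)
P2=cloud(S)
for u,v in[(305,205),(325,200),(300,203)]: print("side",(u,v),P2[v,u].round(4))
im=S["image"][150:240,270:390]; cv2.imwrite("pics/crop1.png",cv2.resize(im[:,:,::-1],None,fx=6,fy=6,interpolation=cv2.INTER_CUBIC))
E
```

```text
top (130, 209) 600 (array([524.8, 358.2]), 109.6, 30.2, 10.0) ztop [0.0198 0.0212 0.0218] bench 0.0003
top (192, 207) 602 (array([531.8, 211. ]), 110.8, 30.0, -15.6) ztop [0.012  0.0132 0.0141] bench 0.0001
top (394, 196) 604 (array([ 562.9, -271.7]), 113.9, 37.0, -17.1) ztop [0.016  0.0173 0.018 ] bench 0.0
side (185, 160) 374 (array([520. , 370.7]), 109.7, 72.1, 12.7) ztop [0.0164 0.0182 0.0188] bench -0.0022
side (211, 183) 351 (array([531.3, 207. ]), 109.1, 36.1, -14.3) ztop [0.0093 0.0106 0.0111] bench -0.0018
side (348, 291) 993 (array([ 562.8, -271.8]), 109.8, 33.0, -16.5) ztop [0.0142 0.0151 0.0155] bench -0.0014
pin 2153 (array([698.2, -27.7]), 146.2, 90.7, 10.0) [0.0283 0.0303 0.0316 0.0333 0.0398] bench 0.0001 -0.0003
(279, 170) [0.62   0.0041 0.0229]
(280, 168) [0.6235 0.0022 0.0319]
(317, 165) [ 0.6357 -0.089   0.0016]
(316, 163) [ 0.6361 -0.0822  0.0306]
(295, 150) [ 0.6662 -0.0328  0.0329]
side (305, 205) [ 0.6455 -0.032   0.0296]
side (325, 200) [ 0.6962 -0.0377  0.0302]
side (300, 203) [ 0.6413 -0.0192  0.0293]
```

View pics/crop1.png

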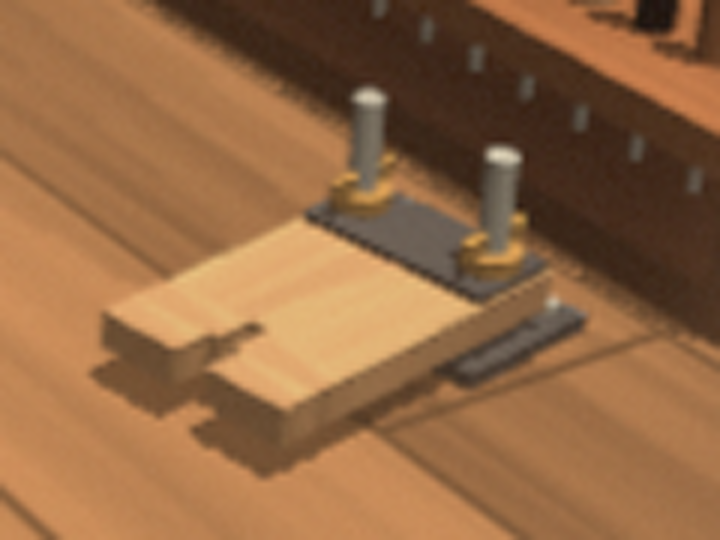

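The crop shows the pin raised on its bracket, with the notch at about (200,355) and shadow under the front. The gap comes out near 15.5 mm, which is close to the 16 mm strip. I'll refine it by comparing interior heights with the local bench and with the strips' known thicknesses.

```bash
python3 - <<'E'
from h import *
S=dict(np.load("pics/side0.npz"));T=dict(np.load("pics/top0.npz"))
a=np.radians(10);ex=np.array([np.cos(a),np.sin(a)]);ey=np.array([-ex[1],ex[0]])
E0=np.array([.6265,-.0405])
def stat(P,c,yaw,L,W):
    e=np.array([np.cos(yaw),np.sin(yaw)]);f=np.array([-e[1],e[0]])
    q=P[...,:2]-c;return (abs(q@e)<L/2)&(abs(q@f)<W/2)
for n,c,seeds in(("top",T,[(130,209,20),(192,207,12),(394,196,16)]),("side",S,[(185,160,20),(211,183,12),(348,291,16)])):
    P=cloud(c)
    q=P[...,:2]-E0;x=q@ex;y=q@ey;z=P[...,2]
    m=(x>.008)&(x<.09)&(abs(y)<.040)&~((abs(y)<.014)&(x<.045))&(z>.02)&(z<.045)
    b=(x>-.06)&(x<-.03)&(abs(y)<.05)
    b2=(x>0)&(x<.08)&(abs(y)>.055)&(abs(y)<.09)&(z<.012)
    print(n,"pin",m.sum(),z[m].mean().round(5),z[m].std().round(4),"bench",z[b].mean().round(5),z[b2].mean().round(5))
    f=(x>-.02)&(x<.03)&(abs(y)<.07)
    for k,lo in((f&(z>.022)&(z<.045)&(abs(y)<.04)&(abs(y)>.015),0),):
        print("  x front pctl",np.percentile(x[k],[0.5,2,5]).round(4))
    k=(x>.01)&(x<.08)&(z>.024)&(z<.045)
    print("  y pctl",np.percentile(y[k],[0.5,2,50,98,99.5]).round(4))
    for (u,v,t),(cc,yw) in zip(seeds,[((.5248,.3582),10),((.5318,.211),-15.6),((.5625,-.2715),-16.5)]):
        m=stat(P,np.array(cc),np.radians(yw),.09,.018)
        zz=z[m]; print("  strip",t,m.sum(),zz.mean().round(5),np.median(zz).round(5))
E
```

```text
top pin 984 0.03108 0.0015 bench 1e-05 -0.00026
  x front pctl [-0.0002  0.      0.0003]
  y pctl [-0.42   -0.4091 -0.0054  0.6219  0.6238]
  strip 20 289 0.01995 0.01987
  strip 12 280 0.0122 0.01222
  strip 16 291 0.01623 0.01607
side pin 565 0.02954 0.001 bench -0.00172 -0.00176
  x front pctl [-0.0011 -0.0007  0.0001]
  y pctl [-0.4246 -0.4111 -0.0082  1.2018  1.2069]
  strip 20 94 0.01779 0.01779
  strip 12 125 0.00994 0.01
  strip 16 356 0.01466 0.0147
```

Gap estimates are 15.1 mm (top) and 15.3 mm (side, bench-corrected), and the strips' own heights read true to about 0.3 mm. So 20 and 16 are too thick and the 12 mm strip is the one. I'll grasp it 35 mm behind its centre.

```bash
cat >> h.py <<'E'
def to(x,y,z,jaw):
    """tool-frame shift (cm) and turn (deg) to pointing-down pose with jaw axis at world yaw jaw (deg)"""
    from workcell import telemetry
    from scipy.spatial.transform import Rotation as R
    s=telemetry.sense();w,a,b,c=s["tool_rot"];r=R.from_quat([a,b,c,w])
    j=np.radians(jaw);Y=np.array([np.cos(j),np.sin(j),0]);Z=np.array([0,0,-1.]);X=np.cross(Y,Z)
    t=R.from_matrix(np.stack([X,Y,Z],1))
    print("t",s["clock"],"pos",s["position"].round(4),"w",round(s["width"],4),"F",s["force"].round(1))
    print("shift cm",(r.inv().apply(np.array([x,y,z])-s["position"])*100).round(2),"turn",(r.inv()*t).as_rotvec(degrees=True).round(2))
E
python3 -c "
from h import *
to(.498,.220,.07,74.4)"
```

```text
t 0.1 pos [0.1922 0.5944 0.2134] w 0.0912 F [ 0.6 -1.2 -0.2]
shift cm [-40.62 -26.19  14.36] turn [-0.06 -0.01 -2.33]
```

Emit:
apply_moves([
  [[-4,-2.6,0.5,0,0,-1,-1],[-4,-2.6,1,0,0,-1.3,-1],[-4,-2.6,1.4,0,0,0,-1],[-4,-2.6,1.4,0,0,0,-1],[-4,-2.6,1.4,0,0,0,-1]],
])

```text
clock: 0.72
position: [0.3499, 0.4107, 0.1545]
tool_rot: [-0.0, 0.133, 0.991, 0.0]
force: [1.6, 0.6, 0.0]
width: 0.0909
```

Emit:
apply_moves([
  [[-4,-2.6,1.4,0,0,0,-1],[-4,-2.6,1.4,0,0,0,-1],[-4,-2.6,1.4,0,0,0,-1],[-4,-2.6,1.4,0,0,0,-1],[0,0,0,0,0,0,-1]],
])

```text
clock: 1.35
position: [0.4816, 0.2605, 0.095]
tool_rot: [-0.001, 0.134, 0.991, -0.001]
force: [0.3, 0.7, -0.1]
width: 0.0913
```

```bash
python3 -c "
from h import *
to(.498,.220,.005,74.4)"
```

```text
t 1.35 pos [0.4816 0.2605 0.095 ] w 0.0913 F [ 0.3  0.7 -0.1]
shift cm [-2.67 -3.46  9.  ] turn [-0.09 -0.09  0.18]
```

Emit:
apply_moves([
  [[-2.7,-3.5,2,0,0,0.2,-1],[0,0,2.5,0,0,0,-1],[0,0,2.2,0,0,0,-1],[0,0,1.3,0,0,0,-1],[0,0,0,0,0,0,-1]],
])

```text
clock: 1.98
position: [0.4979, 0.2204, 0.0134]
tool_rot: [-0.001, 0.136, 0.991, -0.0]
force: [0.1, 0.0, 1.5]
width: 0.0912
```

```bash
python3 -c "
from h import *
to(.498,.220,.004,74.4)"
```

```text
t 1.975 pos [0.4979 0.2204 0.0134] w 0.0912 F [0.1 0.  1.5]
shift cm [-0.02 -0.03  0.94] turn [-0.04 -0.09  0.  ]
```

Emit:
apply_moves([
  [[0,0,0.7,0,0,0,-1],[0,0,0.2,0,0,0,0],[0,0,0,0,0,0,1],[0,0,0,0,0,0,1],[0,0,0,0,0,0,1]],
])

```text
clock: 2.6
position: [0.4988, 0.2214, 0.0059]
tool_rot: [0.001, 0.135, 0.991, 0.0]
force: [0.2, -0.3, 0.3]
width: 0.0542
```

Emit:
apply_moves([
  [[0,0,0,0,0,0,1],[0,0,0,0,0,0,1],[0,0,0,0,0,0,1],[0,0,-2,0,0,0,1],[0,0,-2,0,0,0,1]],
])

```text
clock: 3.22
position: [0.4977, 0.2209, 0.0455]
tool_rot: [-0.001, 0.135, 0.991, -0.0]
force: [0.2, 0.0, -1.6]
width: 0.0295
```

```bash
python3 -c "
from h import *
a=np.radians(10);ex=np.array([np.cos(a),np.sin(a)])
p=np.array([.6265,-.0405])-(.015+.035+.075)*ex   # front end 35 mm before the edge
print(p);to(p[0],p[1],.05,100)"
```

```text
[ 0.50339903 -0.06220602]
t 3.225 pos [0.4977 0.2209 0.0455] w 0.0295 F [ 0.2  0.  -1.6]
shift cm [ -8.14 -27.12  -0.44] turn [-2.000e-02 -1.100e-01 -2.556e+01]
```

Emit:
apply_moves([
  [[-1.35,-4.5,-0.4,0,0,0,1],[-1.35,-4.5,0,0,0,0,1],[-1.35,-4.5,0,0,0,0,1],[-1.35,-4.5,0,0,0,0,1],[-1.35,-4.5,0,0,0,0,1]],
])

```text
clock: 3.85
position: [0.5041, -0.0174, 0.0511]
tool_rot: [0.001, 0.133, 0.991, 0.001]
force: [0.7, 0.3, -0.8]
width: 0.0297
```

Emit:
apply_moves([
  [[-1.35,-4.5,0,0,0,0,1],[0,0,0,0,0,-8.5,1],[0,0,0,0,0,-8.5,1],[0,0,0,0,0,-8.5,1],[0,0,0,0,0,0,1]],
])

```text
clock: 4.47
position: [0.505, -0.07, 0.0508]
tool_rot: [0.001, -0.093, 0.996, 0.0]
force: [0.7, 0.0, -1.5]
width: 0.0295
```

```bash
python3 -c "
from h import *
to(.5034,-.0622,.05,100)
from workcell import imaging
ims=[]
for n,(u0,u1,v0,v1) in dict(top=(220,370,130,270),side=(180,400,140,300)).items():
    c=imaging.capture(n);np.savez('pics/'+n+'1.npz',**c)
    im=c['image'][v0:v1,u0:u1,::-1];ims.append(cv2.resize(im,(400,int(400*(v1-v0)/(u1-u0))),interpolation=cv2.INTER_CUBIC))
h=max(i.shape[0] for i in ims)
cv2.imwrite('pics/a.png',np.hstack([cv2.copyMakeBorder(i,0,h-i.shape[0],0,0,0) for i in ims]))"
```

```text
t 4.475 pos [ 0.505  -0.07    0.0508] w 0.0295 F [ 0.7  0.  -1.5]
shift cm [0.01 0.8  0.08] turn [0.   0.13 0.62]
```

View pics/a.png

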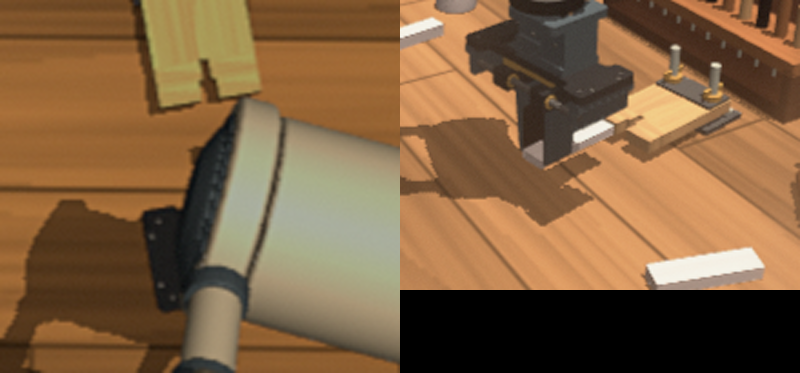

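The strip is held level in the jaws and points at the pin: the right panel shows it at (590,135) and the pin front at (630,125). I'll check its tilt and height from the side depth.

```bash
python3 -c "
from h import *
c=dict(np.load('pics/side1.npz'));P=cloud(c)
hsv=cv2.cvtColor(c['image'],cv2.COLOR_RGB2HSV)
a=np.radians(9.4);ex=np.array([np.cos(a),np.sin(a)]);ey=np.array([-ex[1],ex[0]])
q=P[...,:2]-np.array([.505,-.070]);x=q@ex;y=q@ey;z=P[...,2]+.0017
m=(x>-.06)&(x<.13)&(abs(y)<.03)&(z>.02)&(z<.08)&(hsv[...,1]<60)&(hsv[...,2]>110)
print(m.sum(),x[m].min(),x[m].max())
for lo in np.arange(-.03,.11,.015):
    k=m&(x>=lo)&(x<lo+.015)&(abs(y)<.012)
    if k.sum()>3: print(round(lo,3),k.sum(),np.percentile(z[k],[50,90]).round(4),np.percentile(y[m&(x>=lo)&(x<lo+.015)],[2,98]).round(4))
"
```

```text
293 -0.02187583132216245 0.12596989942660872
-0.03 38 [0.0559 0.0579] [-0.0165  0.0116]
-0.015 37 [0.0567 0.0577] [-0.0124  0.0124]
0.0 5 [0.0561 0.057 ] [0.0047 0.013 ]
0.03 9 [0.0568 0.057 ] [-0.0181 -0.0025]
0.045 26 [0.057  0.0574] [-0.0176  0.0006]
0.06 26 [0.0569 0.058 ] [-0.0173 -0.0003]
0.075 25 [0.0565 0.0574] [-0.017   0.0027]
```

Emit:
apply_moves([
  [[0,0.8,0,0,0,0.6,1],[0,0,2,0,0,0,1],[0,0,1.2,0,0,0,1],[0,0,0,0,0,0,1]],
])

```text
clock: 5.08
position: [0.5034, -0.0604, 0.0182]
tool_rot: [0.001, -0.082, 0.997, 0.0]
force: [0.5, 0.5, -1.6]
width: 0.0296
```

Level, with the strip's underside about 6 mm below the TCP. I'll lower to 1.5 mm clearance and then approach the gap.

Emit:
apply_moves([
  [[0,0,0.7,0,0,0,1],[0,0,0.3,0,0,0,1],[0,0,0,0,0,0,1]],
])

```text
clock: 5.45
position: [0.5039, -0.0603, 0.0083]
tool_rot: [0.002, -0.081, 0.997, 0.0]
force: [0.3, 0.3, -1.4]
width: 0.0298
```

```bash
python3 -c "
from h import *
a=np.radians(10);ex=np.array([np.cos(a),np.sin(a)])
p=np.array([.6265,-.0405])-.05*ex
print(p);to(p[0],p[1],.0075,100)"
```

```text
[ 0.57725961 -0.04918241]
t 5.45 pos [ 0.5039 -0.0603  0.0083] w 0.0298 F [ 0.3  0.3 -1.4]
shift cm [-7.42 -0.09  0.1 ] turn [-0.01  0.19 -0.65]
```

Emit:
apply_moves([
  [[-1.5,0,0.08,0,0,-0.6,1],[-1.3,0,0,0,0,0,1],[-0.4,0,0,0,0,0,1],[-0.4,0,0,0,0,0,1],[0,0,0,0,0,0,1]],
])

```text
clock: 6.08
position: [0.5431, -0.0539, 0.0081]
tool_rot: [0.002, -0.087, 0.996, -0.0]
force: [-0.0, -0.1, -1.6]
width: 0.0292
```

Emit:
apply_moves([
  [[-0.4,0,0,0,0,0,1],[-0.4,0,0,0,0,0,1]],
])

```text
clock: 6.32
position: [0.5507, -0.0524, 0.0081]
tool_rot: [0.002, -0.087, 0.996, -0.0]
force: [0.0, -0.0, -0.8]
width: 0.0296
```

```bash
python3 -c "
from h import *
to(.5773,-.0492,.0075,100)"
```

```text
t 6.325 pos [ 0.5507 -0.0524  0.0081] w 0.0296 F [ 0.  -0.  -0.8]
shift cm [-2.68 -0.14  0.07] turn [-0.03  0.24 -0.02]
```

No contact force, and the front end should be about 13 mm in. Continuing.

Emit:
apply_moves([
  [[-0.6,0,0.03,0,0,0,1],[-0.6,0,0,0,0,0,1]],
])

```text
clock: 6.58
position: [0.5632, -0.0503, 0.0079]
tool_rot: [0.002, -0.087, 0.996, -0.0]
force: [-0.3, -0.2, -1.7]
width: 0.0299
```

Emit:
apply_moves([
  [[-0.7,0,0,0,0,0,1],[-0.7,0,0,0,0,0,1],[0,0,0,0,0,0,1]],
])

```text
clock: 6.95
position: [0.5787, -0.0476, 0.0079]
tool_rot: [0.002, -0.087, 0.996, -0.0]
force: [-0.4, 0.1, -1.1]
width: 0.0296
```

```bash
python3 -c "
from h import *
to(.5773,-.0492,.0065,100)
from workcell import imaging
c=imaging.capture('side');im=c['image'][150:240,230:390,::-1]
cv2.imwrite('pics/b.png',cv2.resize(im,None,fx=4.5,fy=4.5,interpolation=cv2.INTER_CUBIC))"
```

```text
t 6.95 pos [ 0.5787 -0.0476  0.0079] w 0.0296 F [-0.4  0.1 -1.1]
shift cm [ 0.17 -0.14  0.14] turn [-0.04  0.27 -0.01]
```

View pics/b.png

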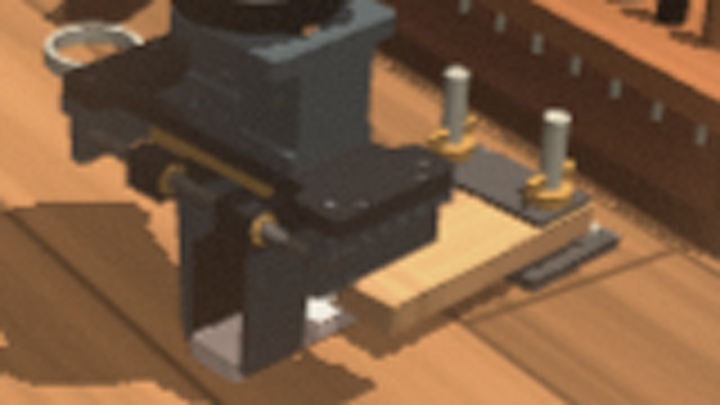

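The strip, at about (320,310), runs under the pin's front with no contact force. I'll lower it to the bench, release and retreat.

Emit:
apply_moves([
  [[0,-0.1,0.1,0,0,0,1],[0,0,0.08,0,0,0,1],[0,0,0,0,0,0,0.2],[0,0,0,0,0,0,0],[0,0,0,0,0,0,-0.3]],
])

```text
clock: 7.62
position: [0.5779, -0.0488, 0.0061]
tool_rot: [0.002, -0.087, 0.996, -0.0]
force: [-0.0, -0.1, 0.2]
width: 0.0528
```

Emit:
apply_moves([
  [[0,0,0,0,0,0,-0.3],[0,0,0,0,0,0,-0.3],[0,0,-2,0,0,0,-0.3],[0,0,-4,0,0,0,-0.3],[2,0,-5,0,0,0,-0.3]],
])

```text
clock: 8.25
position: [0.5564, -0.0519, 0.1154]
tool_rot: [-0.001, -0.087, 0.996, 0.001]
force: [-0.1, 0.1, 0.7]
width: 0.0595
```

Emit:
apply_moves([
  [[4,4,-3,0,0,0,-0.3],[3,5,0,0,0,0,-0.3],[3,5,0,0,0,0,-0.3],[0,5,0,0,0,0,-0.3],[0,5,0,0,0,0,-0.3]],
])

```text
clock: 8.88
position: [0.4158, 0.1686, 0.1496]
tool_rot: [0.004, -0.084, 0.996, -0.0]
force: [1.3, -0.2, -0.3]
width: 0.0592
```

```bash
python3 - <<'E'
from h import *
from workcell import imaging,telemetry
s=telemetry.sense();print(s["clock"],s["position"],s["width"],s["force"])
a=np.radians(10);ex=np.array([np.cos(a),np.sin(a)]);ey=np.array([-ex[1],ex[0]])
ims=[]
for n,(u0,u1,v0,v1) in dict(top=(220,370,80,220),side=(250,400,140,260)).items():
    c=imaging.capture(n);P=cloud(c);q=P[...,:2]-np.array([.6265,-.0405]);x=q@ex;y=q@ey;z=P[...,2]
    hsv=cv2.cvtColor(c["image"],cv2.COLOR_RGB2HSV)
    m=(hsv[...,1]<60)&(hsv[...,2]>110)&(x>-.12)&(x<.0)&(abs(y)<.06)&(z<.022)
    print(n,m.sum(),"rear x",np.percentile(x[m],[1,3]).round(4),"y",np.percentile(y[m],[2,50,98]).round(4),"z",np.median(z[m]).round(4),rect(P[m]))
    k=(x>.008)&(x<.09)&(abs(y)<.04)&~((abs(y)<.014)&(x<.045))&(z>.02)&(z<.045); print(" pin z",z[k].mean().round(4),k.sum())
    im=c['image'][v0:v1,u0:u1,::-1];ims.append(cv2.resize(im,(400,int(400*(v1-v0)/(u1-u0))),interpolation=cv2.INTER_CUBIC))
h=max(i.shape[0] for i in ims)
cv2.imwrite('pics/c.png',np.hstack([cv2.copyMakeBorder(i,0,h-i.shape[0],0,0,0) for i in ims]))
E
```

```text
8.875 [0.41580079 0.16856228 0.14958112] 0.05918347415169828 [ 1.25714201 -0.20886907 -0.28925584]
top 374 rear x [-0.0691 -0.0678] y [-0.0158  0.0006  0.0154] z 0.0118 (array([591.8, -46.9]), 69.5, 32.7, 9.1)
 pin z 0.0311 980
side 295 rear x [-0.0698 -0.0686] y [-0.0178 -0.0043  0.0123] z 0.0102 (array([590.7, -43.6]), 71.5, 43.6, 11.1)
 pin z 0.0295 565
```

View pics/c.png

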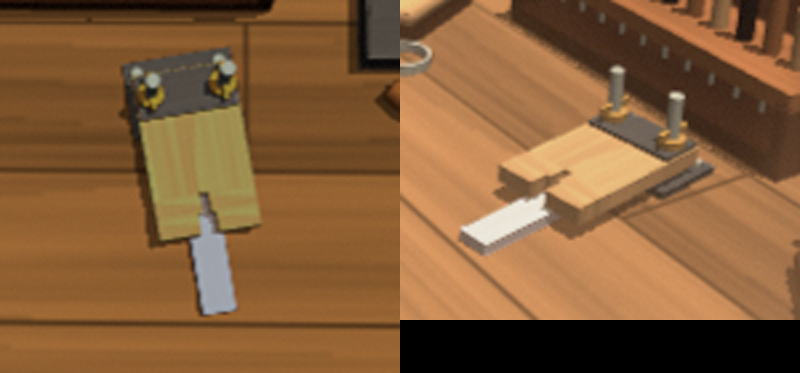

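```bash
python3 -c "
from workcell import workorder;print(workorder.finish_job())"
```

```text
the job is handed in; nothing more can be done
None
```

The 12 mm strip is in place under the pin and the job is handed in at about 9 s. I did not physically try the 16 and 20 mm strips; I ruled them out by measuring the gap.

- **Choice of strip:** The pin's top measured about 31.2 mm above the bench. Less the 16 mm board, that leaves a gap of 15.1 mm from the top camera and 15.3 mm from the side camera. The same depth data gave the strips' own thicknesses to within about 0.5 mm. That makes the 16 mm strip about 0.8 mm too thick and the 20 mm strip nearly 5 mm too thick. I skipped trying them so as not to risk shifting the pin, so ruling out the 16 mm strip rests on that margin.
- **Insertion:** The 12 mm strip went in with no noticeable contact force.
- **Final position:** About 40 mm of the strip is under the pin, with its centre about 15 mm in front of the edge. It is within about 1° of straight and lies flat, with about 3 mm of play.
- **Pin and other strips:** The pin's measured height did not change. I did not touch the other two strips; from the first pictures they lie flat, each more than 200 mm from the pin. The gripper is clear of everything.
- **One disagreement:** The top camera put the strip 0.6 mm off the centre line and the side camera about 4 mm. The side view also includes the strip's side face and has a bias of about 2 mm, and both figures are inside the 18 mm limit.

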